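# Roll the finished brass sleeve up its gutter to the stop

## Task

On the two-gutter staging rack, push the brass sleeve up its sloped gutter with the fingertips, over the crest and into the hollow against the cork-faced stop, so that it stays there and does not roll back. Push it gently and keep pushing it up the slope; do not squeeze it or lift it off the wood. Leave the nickel sleeve waiting at the bottom of its gutter and all the other things on the bench where they are.

Things in the scene. Friction and masses are not known exactly. Their poses are not given: they have to be found in the camera images.
- rack: Fixed wooden rack, 172 mm wide (x), y from -150 to +120 mm; origin on the bench, z up, y uphill along its two gutters. Their centre lines are x = -40 and +40 mm; each is 68 mm wide between side walls 14 mm above its floor. Floors rise at 7 degrees from the lip (y = -135 mm, 25 mm above the bench) to the crest (y = +55, 48 mm up), then fall at 10 degrees to the stop (y = +105).
- slope: The rising 7 degree floor of both gutters, fixed to the rack: origin midway between the gutters on the crest line, y uphill along the surface, z square to the surface, x as the rack's. A sleeve lying on this floor has its centre at z = +22 mm.
- lip (a point): Middle of the upper edge of the dark wooden lip at the rack's low end (rack y = -135 mm, 32 mm above the bench). The lip crosses both gutters, is 10 mm thick and 7 mm higher than the floor behind it.
- stop (a point): Middle of the upper edge of the stop's cork face at the rack's high end (rack y = +105 mm, 62 mm above the bench). The face crosses both gutters, square to y, and stands 23 mm above the floor. A sleeve resting in the hollow against it has its centre at rack y = +83, z = +65 mm.
- brass_sleeve: Loose brass sleeve, the one to move: yellow brass tube, 44 mm diameter, 60 mm long, about 0.18 kg, dark bores. Origin at its centre, x along its axis. It lies across either gutter and rolls along it. It starts against the lip, centre at rack y = -121, z = 49 mm; a fingertip can come in behind it above the lip. Let go on the slope, it rolls back.
- nickel_sleeve: Loose nickel-plated sleeve, silver grey, same size and start as the brass one, in the other gutter; it is to stay at the bottom. Origin at its centre, x along its axis.
- grease_jar: Loose jar with a red cap beside the rack, 52 mm diameter, 45 mm tall; origin under its centre.
- mouthpiece: Loose black mouthpiece standing beside the rack, 28 mm diameter, 75 mm tall; origin under its centre.
- screwdriver: Loose screwdriver with a green handle lying on the bench to the right of the rack; origin under its middle.
- pad_brush: Loose brush with a blue handle lying on the bench to the right of the rack; origin under its middle.
- mallet: Loose mallet with a rawhide head lying on the bench to the left of the rack; origin under its middle.
- key_ring: Loose brass ring, 60 mm diameter, 12 mm high, lying flat to the left of the rack; origin under its centre.
Things that resemble listed ones, but are neither listed nor needed, are in the scene too. There is more than one size of the brass_sleeve; the job needs the middle-sized.

How it is judged:
On the way:
1. the fingers push the brass sleeve up the upper half of the slope (they touch it between 90 mm short of the crest and the crest) (y of brass_sleeve in the frame of slope between -0.09 and 0 m and contact force between the fingers and brass_sleeve above 0.05 N), for 0.05 s.
At the end, for the whole second after the job is handed in: Brass sleeve still (under 20 mm/s) across its gutter (0.2 rad), in the hollow: rack y 73 to 93 mm, centre 58 to 73 mm above the bench. Nickel sleeve within 15 mm of its start, at the lip; all other listed loose things within 30 mm of their starts (y of brass_sleeve in the frame of rack between 0.073 and 0.093 m and z of brass_sleeve in the frame of rack between 0.058 and 0.073 m and angle between the x axis of brass_sleeve and the x axis of rack, either way round below 0.2 rad and linear speed of brass_sleeve below 0.02 m/s and y of nickel_sleeve in the frame of rack below -0.11 m and distance of nickel_sleeve from where it was at the start of the episode below 0.015 m and distance of each of grease_jar, mouthpiece, screwdriver, pad_brush, mallet, key_ring from where it was at the start of the episode below 0.03 m); the robot touches nothing.
It fails at once if the brass sleeve is lifted more than 12 mm off the floor of the gutter (z of brass_sleeve in the frame of slope above 0.034 m).
It fails at once if the brass sleeve is squeezed or rammed with more than 25 N (contact force between the fingers and brass_sleeve above 25 N).
It fails at once if the nickel sleeve is moved more than 25 mm (distance of nickel_sleeve from where it was at the start of the episode above 0.025 m).
It fails at once if the jar, mouthpiece, screwdriver, brush, mallet or ring is moved more than 30 mm (distance of any of grease_jar, mouthpiece, screwdriver, pad_brush, mallet, key_ring from where it was at the start of the episode above 0.03 m).
It also fails if it takes over 34 s, if anything falls off the work surface, if the arm or the gripper's body presses on something with over 40 N, if the wrist force passes 120 N, or if a joint passes its speed limit or range.

## Robot

A 6-joint arm with a two-finger parallel gripper is mounted at the origin on the work surface. World frame = base frame: x ahead of the robot, y to its left, z up, the work surface at z = 0. Lengths are in m, angles in rad, forces in N, time in s.
With the tool pointing down it reaches from about 0.35 to 0.85 m from the base axis. Payload 8.1 kg.
Tool frame: the origin (TCP) lies on the centre line of the jaws, within the pads' length; the fingertips stand 17 mm ahead of it and the grasp point (between the pads) lies 2 mm behind it; z points along the fingers, y is the line along which they close (so a half turn about z gives the same grasp; the last joint's range is limited). The gripper opens to 93 mm and grips with 3 to 60 N. Pads are 15 mm wide; open, the fingers measure 128 mm over their backs; the gripper's body (75 mm by 188 mm) begins 65 mm behind the grasp point.
Start: joints at [-1.433, 0.13, 1.488, -0, 1.523, -0.085], TCP at [0.133, -0.585, 0.236] pointing down, gripper open.
Joint ranges: [-2.96, 2.96], [-0.89, 2.26], [0.02, 2.5], [-1.34, 4.48], [0, 2.73], [-2.66, 2.66]. Speed limits (rad/s): [2.39, 2.39, 2.79, 3.14, 3.14, 3.14].

## Interface

Orientations are given as a rotation vector (axis times angle).
In Python, from plant import robot, optics, close_job, models gives the robot as it stands.
- The arm moves only by the shell command python3 -m inch 'ROWS' [OPENING] [FORCE]. ROWS is a JSON object of lists of equal length, an entry for each row: "travel": the shift along the tool's x, y, z in m, a list of three; "spin": the turn about the tool's z in rad. In form: {"travel": [[x, y, z], ...], "spin": [spin, ...]}. A call has 1 to 10 rows; each row is the pose to reach, as a shift and turn from the pose commanded when the call began, along the tool's axes at that moment; what a row does not reach only later rows make up. A row lasts 1/12 s, in which the tool goes at most 41.7 mm and 7.16 degrees, less where a joint would pass 70% of its speed; a pose out of reach is approached as far as the arm can. A call with a gripper value outside its range is refused whole. OPENING is the closure, from 0 (fully open) to 1 (shut), set as the call begins (- or left out, the last holds). The fingers move at their own pace and stop on an object; FORCE is the grip in N (left out, the last holds). Time passes only in rows, so rows that repeat a pose let the fingers close. It gives the time, the measured TCP pose, the force, the opening and the grip force at its end, in the units of the state.
- robot.read_state(): the state, without advancing time (a new reading comes with each control period).
- optics.read_camera(name): name is "scene" or "top"; returns (picture, depth): 400x640x3 uint8, red, green, blue; 400x640 float32, m along the optical axis (not along the pixel's ray), 0 where there is no reading.
- optics.camera_info(name): a dict with "camera_matrix" (3x3 intrinsics, pixels), "view" (4x4, takes a point from world to camera coordinates). Camera axes: x right, y down, z forward; pixel columns grow to the right and rows downward; lengths in m; the calibration is good to about 2 mm. A picture is of the moment at which its call begins. camera_info takes no time and is no camera call.
- close_job(): hands the job in; it is judged then, once.
Trained networks look in the newest picture that a camera, given by its name, has taken for a name from the list of things; names that differ only in an ending like _2 or _b are one class to them, and where a whole thing is asked for, a point or a joint stands for the part that bears it (a point fixed in the world has none). Each returns a list of dicts, best first, with "p" (0 to 1); they miss things now and then, are a little off and sometimes report something else, mostly with a low value. They report only what shows in the picture. A call takes as long as a camera call. They do not tell look-alikes from the thing itself.
- models.look_for(camera, name): "centre" ([x, y, z] in m, in world coordinates, good to about 4 mm: the middle of the surface that is visible of it).
- models.masks_of(camera, name): "region" (400x640 bool, what is visible of it).
The state is a dict: "t": time; "q": joint angles; "dq": joint speeds; "joint_torque": joint torques, N m; "tool_pos": TCP position; "orientation": TCP orientation; "force": force on the tool from outside, world axes, zero at the start; "wrist_torque": the same for the moment, N m; "opening": finger opening in m; "gripper_force": force on a finger pad.
Only numpy, scipy, OpenCV 4.12 (cv2) and the standard library are available. Lean on these libraries where they do the work, as an engineer would, in place of code of your own. Each camera call takes 0.05 s, during which the arm holds its last target. There are 200 camera calls.

## Working session

There is one attempt and no reset: what is moved stays moved. The work goes in short steps, Python scripts to look and compute and a shell command to move; the robot and the scene stay as the last step left them, time stands still between calls to the robot, and variables do not carry over. Pictures are saved under pics/ and viewed, at most 10 in all, crops included, and the job is handed in when it is done.

```bash
mkdir -p pics; ls
cat > h.py <<'E'
import numpy as np,cv2
from plant import robot,optics,models
def pts(cam,depth):
    i=optics.camera_info(cam);K=np.array(i["camera_matrix"]);T=np.linalg.inv(np.array(i["view"]))
    v,u=np.mgrid[:400,:640];P=np.stack([(u-K[0,2])/K[0,0]*depth,(v-K[1,2])/K[1,1]*depth,depth],-1)
    return P@T[:3,:3].T+T[:3,3]
def px(cam,p):
    i=optics.camera_info(cam);c=np.array(i["view"])@np.r_[p,1];q=np.array(i["camera_matrix"])@c[:3];return (q[:2]/q[2]).round()
E
python3 - <<'E'
from h import *
np.set_printoptions(precision=4,suppress=True)
s=robot.read_state();print(s)
for c in("scene","top"):
    im,d=optics.read_camera(c);cv2.imwrite(f"pics/{c}0.png",im[:,:,::-1]);np.save(c+"_d.npy",d)
    for n in("brass_sleeve","nickel_sleeve","rack","lip","stop"):
        try:
            for r in models.look_for(c,n):print(c,n,round(r["p"],2),np.round(r["centre"],3),px(c,r["centre"]))
        except Exception as e:print(n,e)
E
```

```text
pics
{'t': 0.0, 'q': array([-1.4334,  0.1312,  1.4893,  0.    ,  1.523 , -0.0854]), 'dq': array([-0.0023, -0.0019, -0.0015,  0.    ,  0.0004, -0.0009]), 'joint_torque': array([ -0.0001, -55.9851, -49.1752,   0.0768,   0.0356,  -0.0001]), 'tool_pos': array([ 0.1325, -0.5846,  0.2346]), 'orientation': array([-3.1203, -0.349 ,  0.0001]), 'force': array([-0.0957, -0.0753, -0.3254]), 'wrist_torque': array([ 0.0091, -0.0258,  0.0271]), 'gripper_force': 0.0, 'opening': 0.09272985246859021}
scene brass_sleeve 0.75 [ 0.682 -0.157  0.021] [265. 198.]
scene brass_sleeve 0.69 [ 0.635 -0.056  0.063] [298. 198.]
scene brass_sleeve 0.59 [ 0.479 -0.178  0.051] [322. 164.]
scene nickel_sleeve 0.91 [ 0.553 -0.062  0.065] [323. 187.]
scene rack 0.87 [0.597 0.081 0.041] [341. 229.]
scene lip 0.58 [0.598 0.089 0.045] [343. 229.]
scene stop 0.73 [0.596 0.083 0.043] [342. 228.]
top brass_sleeve 0.74 [ 0.627 -0.069  0.064] [337. 177.]
top brass_sleeve 0.7 [ 0.672 -0.174  0.029] [373. 163.]
top brass_sleeve 0.7 [ 0.461 -0.206  0.055] [388. 235.]
top brass_sleeve 0.59 [ 0.423 -0.463  0.025] [478. 247.]
top nickel_sleeve 0.82 [ 0.55  -0.073  0.065] [340. 205.]
top rack 0.72 [ 0.548 -0.075  0.068] [341. 205.]
top rack 0.59 [0.58  0.052 0.042] [295. 196.]
top lip 0.63 [0.576 0.048 0.043] [297. 197.]
top stop 0.97 [0.572 0.051 0.043] [296. 199.]
```

View pics/scene0.png

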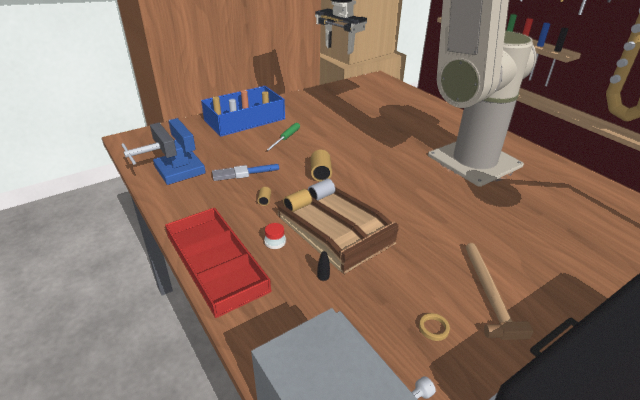

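View pics/top0.png

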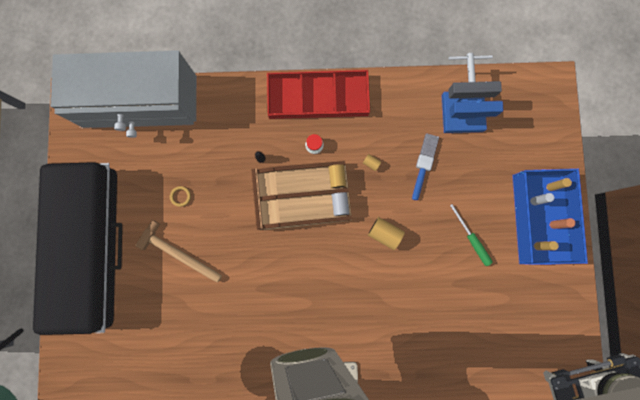

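Candidates for the brass sleeve (top view): (337,177) lying in the rack's gutter, medium; (373,163) small on the bench; (388,235) large on the bench. Another report, (478,247), is the screwdriver handle. I choose (337,177) and check it in a crop.

Run:
```python
from h import *
np.set_printoptions(precision=4,suppress=True)
im=cv2.imread("pics/top0.png")
cv2.imwrite("pics/crop1.png",cv2.resize(im[140:260,240:420],None,fx=4,fy=4,interpolation=cv2.INTER_CUBIC))
d=np.load("top_d.npy");P=pts("top",d)
reg=np.zeros((400,640),bool);reg[150:240,245:365]=1
m=reg&(P[...,2]>.02)&(d>0)
n,l=cv2.connectedComponents(m.astype(np.uint8))
k=l[197,297] if l[197,297] else np.bincount(l[l>0]).argmax()
m=l==k
r=cv2.minAreaRect((P[m][:,:2]*1000).astype(np.float32));print("rack rect",r,cv2.boxPoints(r))
optics.read_camera("top")
for n in("brass_sleeve","nickel_sleeve"):
    for q in models.masks_of("top",n):
        M=q["region"]&(d>0);X=P[M];u=np.argwhere(M).mean(0)
        X=X[X[:,2]>np.percentile(X[:,2],50)]
        print(n,round(q["p"],2),M.sum(),u,"med",np.median(P[M],0),"top",X.mean(0),"zmax",np.percentile(X[:,2],95))
        r=cv2.minAreaRect((P[M][:,:2]*1000).astype(np.float32));print(r)
# dimension sizes; uphill profile of scan lines in both gutters
```

```text
rack rect ((583.059814453125, 33.74452209472656), (172.72216796875, 268.97955322265625), 4.574171543121338) [[ 486.2483  160.9187]
 [ 507.6993 -107.2042]
 [ 679.8713  -93.4296]
 [ 658.4203  174.6932]]
brass_sleeve 0.92 657 [233.8341 386.9772] med [ 0.4649 -0.2023  0.0577] top [ 0.4661 -0.2026  0.0614] zmax 0.06530681451158193
((466.2176208496094, -208.61798095703125), (94.4249038696289, 65.79242706298828), 57.903053283691406)
brass_sleeve 0.54 339 [176.7257 337.5074] med [ 0.6281 -0.0697  0.068 ] top [ 0.63   -0.0691  0.0709] zmax 0.07445319974342594
((630.9575805664062, -69.52899932861328), (60.42011260986328, 43.594478607177734), 5.345407485961914)
brass_sleeve 0.43 153 [162.4248 371.7908] med [ 0.6735 -0.1715  0.0315] top [ 0.6751 -0.1732  0.0339] zmax 0.03672657757835207
((674.7540283203125, -171.98191833496094), (42.11478805541992, 29.41333770751953), 55.39277267456055)
nickel_sleeve 0.6 333 [204.7327 340.5946] med [ 0.5485 -0.0755  0.0677] top [ 0.55   -0.0758  0.0709] zmax 0.07505367988549677
((550.7371826171875, -76.86795043945312), (58.325531005859375, 45.52059555053711), 4.557648181915283)
```

View pics/crop1.png

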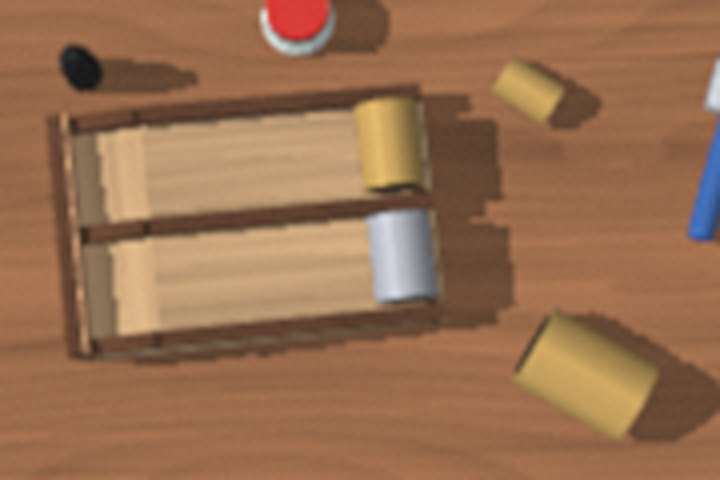

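The crop shows the medium brass sleeve at (390,143), in the upper gutter against the lip. The nickel sleeve is below it at (403,255), the stop is at the left end, and the small and large look-alikes lie off the rack at (530,90) and (590,375). The fitted rack pose (yaw 4.57°, brass at rack (39.6, -121)) matches the description.

I will approach with tool x uphill and fingers about 20 mm apart.

```bash
python3 -m inch '{"travel":[[0.015,-0.01,0],[0.045,-0.027,0],[0.08,-0.046,0],[0.115,-0.066,0.005],[0.15,-0.086,0.01],[0.185,-0.106,0.015],[0.22,-0.126,0.02],[0.25,-0.143,0.02],[0.28,-0.16,0.02],[0.3,-0.17,0.02]],"spin":[0,0,0,0,0,0,0,0,0,0]}' 0.78 5
python3 -m inch '{"travel":[[0.015,-0.01,0],[0.045,-0.027,0],[0.08,-0.046,0],[0.115,-0.066,0],[0.15,-0.086,0],[0.185,-0.106,0.005],[0.22,-0.126,0.01],[0.25,-0.143,0.02],[0.28,-0.16,0.03],[0.292,-0.169,0.035]],"spin":[-0.12,-0.24,-0.36,-0.48,-0.6,-0.72,-0.84,-0.96,-1.08,-1.2]}'
cat >> h.py <<'E'
from scipy.spatial.transform import Rotation as R
def report(target=None):
    s=robot.read_state();Rm=R.from_rotvec(s["orientation"]).as_matrix();p=s["tool_pos"]
    u=np.array([-.0797,.9968]);xr=np.array([.9968,.0797]);e=p[:2]-[.5819,.0487]
    print("t",s["t"],"rack xy",e@xr,e@u,"z",p[2],"yaw err",np.degrees(np.arctan2(Rm[1,0],Rm[0,0]))-94.57,"tilt",Rm[:,2],"open",s["opening"],"F",s["force"])
    if target is not None:
        w=np.r_[[.5819,.0487]+target[0]*xr+target[1]*u,target[2]];print("travel",Rm.T@(w-p))
E
python3 -c "
from h import *
report([.04,-.175,.057])"
```

```text
t: 1.58
tool_pos: [0.3896, -0.3506, 0.2157]
orientation: [-3.121, -0.352, -0.001]
force: [-0.5, -0.3, 0.2]
opening: 0.031
gripper_force: 0.0
t: 2.42
tool_pos: [0.637, -0.1202, 0.179]
orientation: [-2.37, -2.06, -0.001]
force: [-0.2, -0.1, 0.3]
opening: 0.0204
gripper_force: 0.0
t 2.4167 rack xy 0.04146348367376384 -0.1727624144679061 z 0.17902400519402495 yaw err -12.570378583703032 tilt [-4.18316315e-04  1.28260302e-03 -9.99999090e-01] open 0.020427506396037406 F [-0.16241781 -0.10899552  0.34870636]
travel [-0.0026443  -0.00087195  0.12202143]
```

```bash
python3 -m inch '{"travel":[[-0.001,0,0.01],[-0.003,-0.001,0.03],[-0.003,-0.001,0.05],[-0.003,-0.001,0.07],[-0.003,-0.001,0.09],[-0.003,-0.001,0.105],[-0.003,-0.001,0.115],[-0.003,-0.001,0.12],[-0.003,-0.001,0.122],[-0.003,-0.001,0.122]],"spin":[-0.05,-0.1,-0.15,-0.2,-0.22,-0.22,-0.22,-0.22,-0.22,-0.22]}'
python3 - <<'E'
from h import *
report([.04,-.1505,.057])
im,d=optics.read_camera("top");cv2.imwrite("pics/top2.png",cv2.resize(im[140:260,240:420],None,fx=4,fy=4)[:,:,::-1])
E
```

```text
t: 3.25
tool_pos: [0.6339, -0.1266, 0.0589]
orientation: [2.14, 2.3, 0.0]
force: [0.2, 0.2, 0.2]
opening: 0.0201
gripper_force: 0.0
t 3.25 rack xy 0.0378181193088805 -0.17891873803375605 z 0.05892155423337241 yaw err -0.4527088912001176 tilt [ 3.00911323e-04 -5.30100512e-05 -9.99999953e-01] open 0.0200622588100992 F [0.17416847 0.21366819 0.15745743]
travel [0.02844147 0.00195449 0.00192002]
```

View pics/top2.png

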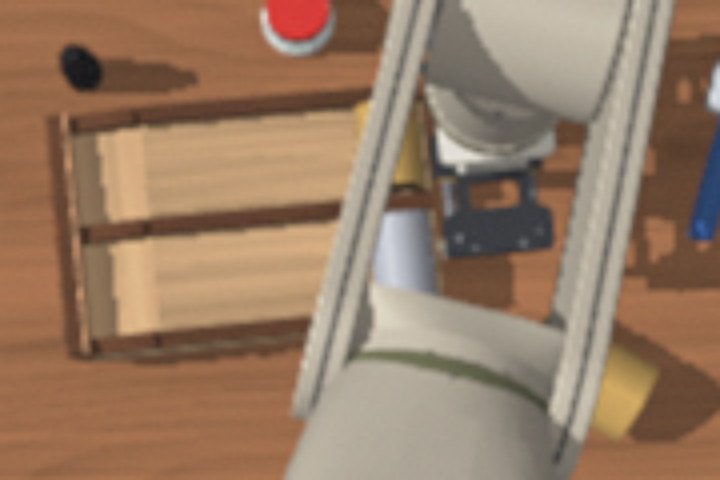

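The gripper is behind the brass sleeve, just downhill of the lip near (500,210), with nothing touched. Next I move into contact and begin the push.

```bash
python3 -m inch '{"travel":[[0.004,0.001,0],[0.010,0.002,0],[0.016,0.002,0],[0.020,0.002,0],[0.024,0.002,0],[0.027,0.002,0],[0.030,0.002,0],[0.033,0.002,0],[0.036,0.002,-0.001],[0.039,0.002,-0.001]],"spin":[-0.008,-0.008,-0.008,-0.008,-0.008,-0.008,-0.008,-0.008,-0.008,-0.008]}'
python3 -c "
from h import *
report([.04,.018,.080])"
```

```text
t: 4.13
tool_pos: [0.633, -0.0874, 0.0599]
orientation: [2.131, 2.308, 0.0]
force: [0.4, -0.7, 0.1]
opening: 0.0207
gripper_force: 0.6
t 4.1333 rack xy 0.040045559858871004 -0.139774813948044 z 0.05994782187495707 yaw err 0.00475516403142251 tilt [ 3.91007449e-04 -2.14904347e-04 -9.99999900e-01] open 0.02071562143369854 F [ 0.35879954 -0.74467851  0.1011839 ]
travel [ 1.57772184e-01 -3.03646909e-05 -2.00909097e-02]
```

```bash
python3 -m inch '{"travel":[[0.0035,0,0],[0.007,0,-0.001],[0.0105,0,-0.001],[0.014,0,-0.002],[0.0175,0,-0.002],[0.021,0,-0.003],[0.0245,0,-0.003],[0.028,0,-0.003],[0.0315,0,-0.004],[0.035,0,-0.004]],"spin":[0,0,0,0,0,0,0,0,0,0]}'
python3 -m inch '{"travel":[[0.0035,0,0],[0.007,0,-0.001],[0.0105,0,-0.001],[0.014,0,-0.002],[0.0175,0,-0.002],[0.021,0,-0.003],[0.0245,0,-0.003],[0.028,0,-0.003],[0.0315,0,-0.004],[0.035,0,-0.004]],"spin":[0,0,0,0,0,0,0,0,0,0]}'
python3 - <<'E'
from h import *
report([.04,.018,.080])
im,d=optics.read_camera("scene");cv2.imwrite("pics/s3.png",cv2.resize(im[150:280,250:410],None,fx=4,fy=4)[:,:,::-1])
E
```

```text
t: 4.97
tool_pos: [0.6301, -0.0523, 0.0638]
orientation: [2.131, 2.308, 0.0]
force: [-0.6, -1.2, 0.2]
opening: 0.0204
gripper_force: 0.6
t: 5.8
tool_pos: [0.6272, -0.0174, 0.0678]
orientation: [2.131, 2.308, 0.0]
force: [0.1, -0.6, 1.8]
opening: 0.0205
gripper_force: 0.6
t 5.8 rack xy 0.039934003258104075 -0.06948354023201286 z 0.06779789617312541 yaw err 0.014952739797195136 tilt [ 1.01623178e-04  3.59187404e-06 -9.99999995e-01] open 0.020533799829503187 F [ 0.14451515 -0.64953328  1.80525035]
travel [ 8.74844368e-02  8.64117648e-05 -1.22024926e-02]
```

View pics/s3.png

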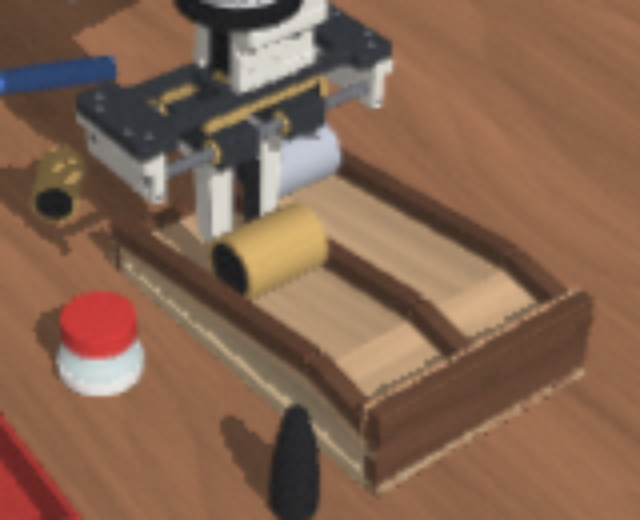

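The brass sleeve, around (275,245), is part-way up, square across its gutter with the fingers right behind it. The nickel sleeve is still at the bottom. I keep pushing.

```bash
python3 -m inch '{"travel":[[0.0035,0,0],[0.007,0,-0.001],[0.0105,0,-0.001],[0.014,0,-0.002],[0.0175,0,-0.002],[0.021,0,-0.003],[0.0245,0,-0.003],[0.028,0,-0.003],[0.0315,0,-0.004],[0.035,0,-0.004]],"spin":[0,0,0,0,0,0,0,0,0,0]}'
python3 -m inch '{"travel":[[0.0035,0,0],[0.007,0,-0.001],[0.0105,0,-0.001],[0.014,0,-0.002],[0.0175,0,-0.002],[0.021,0,-0.003],[0.0245,0,-0.003],[0.028,0,-0.003],[0.0315,0,-0.004],[0.035,0,-0.004]],"spin":[0,0,0,0,0,0,0,0,0,0]}'
python3 -m inch '{"travel":[[0.003,0,0],[0.006,0,-0.001],[0.008,0,-0.001],[0.010,0,-0.001],[0.012,0,-0.001],[0.014,0,-0.002],[0.016,0,-0.002],[0.018,0,-0.002],[0.020,0,-0.003],[0.022,0,-0.003]],"spin":[0,0,0,0,0,0,0,0,0,0]}'
python3 -c "
from h import *
report([.04,.05,.080])"
```

```text
t: 6.68
tool_pos: [0.6244, 0.0175, 0.0718]
orientation: [2.131, 2.308, 0.0]
force: [-0.1, -2.2, 0.9]
opening: 0.0204
gripper_force: 0.6
t: 7.52
tool_pos: [0.6217, 0.0524, 0.0758]
orientation: [2.131, 2.308, 0.0]
force: [1.0, -1.0, 0.3]
opening: 0.0205
gripper_force: 0.6
t: 8.35
tool_pos: [0.6199, 0.0742, 0.0788]
orientation: [2.131, 2.308, 0.0]
force: [1.2, -1.1, 0.8]
opening: 0.0206
gripper_force: 0.3
t 8.35 rack xy 0.03992881982153344 0.022382384286906195 z 0.07881235427909823 yaw err 0.012643173536645236 tilt [ 1.32489802e-04  9.60726529e-05 -9.99999987e-01] open 0.02063023919201104 F [ 1.22988596 -1.12267955  0.82639349]
travel [ 2.76163392e-02  7.52555069e-05 -1.18528286e-03]
```

```bash
python3 -m inch '{"travel":[[0.002,0,0],[0.004,0,0],[0.006,0,0],[0.008,0,0],[0.011,0,0.001],[0.014,0,0.001],[0.017,0,0.002],[0.020,0,0.002],[0.022,0,0.002],[0.022,0,0.002]],"spin":[0,0,0,0,0,0,0,0,0,0]}'
python3 - <<'E'
from h import *
report()
im,d=optics.read_camera("scene");cv2.imwrite("pics/s4.png",cv2.resize(im[150:280,250:410],None,fx=4,fy=4)[:,:,::-1])
E
```

```text
t: 9.18
tool_pos: [0.618, 0.0965, 0.0766]
orientation: [-2.13, -2.309, -0.0]
force: [0.3, -0.5, -0.2]
opening: 0.0204
gripper_force: 0.0
t 9.1833 rack xy 0.03981592268915318 0.044721584373615814 z 0.07659135918279399 yaw err 0.03744303716625552 tilt [-1.00531984e-04  1.80084063e-04 -9.99999979e-01] open 0.020374362313228818 F [ 0.29714524 -0.48892795 -0.18644739]
```

View pics/s4.png

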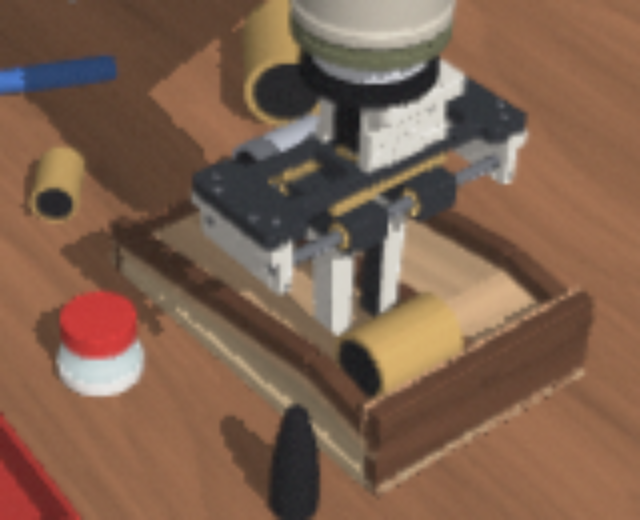

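The sleeve, around (400,345), is over the crest and in the hollow against the stop. The fingers behind it are out of contact. I let it settle, then back off, rise and check.

```bash
python3 -m inch '{"travel":[[0,0,0],[0,0,0],[0,0,0],[0,0,0],[-0.004,0,0],[-0.008,0,-0.004],[-0.012,0,-0.01],[-0.012,0,-0.025],[-0.012,0,-0.045],[-0.012,0,-0.07]],"spin":[0,0,0,0,0,0,0,0,0,0]}'
python3 -m inch '{"travel":[[-0.02,0,-0.02],[-0.05,0,-0.04],[-0.085,0,-0.06],[-0.12,0,-0.075],[-0.155,0,-0.08],[-0.19,0,-0.08],[-0.225,0,-0.08],[-0.25,0,-0.08],[-0.265,0,-0.08],[-0.27,0,-0.08]],"spin":[0,0,0,0,0,0,0,0,0,0]}'
python3 - <<'E'
from h import *
report()
im,d=optics.read_camera("scene");cv2.imwrite("pics/s5.png",cv2.resize(im[120:280,220:410],None,fx=4,fy=3.7)[:,:,::-1])
P=pts("scene",d)
for n in("brass_sleeve","nickel_sleeve"):
    for q in models.masks_of("scene",n):
        X=P[q["region"]&(d>0)];e=X[:,:2]-[.5819,.0487];c=np.median(X,0)
        print(n,round(q["p"],2),"rack x",np.percentile(e@[.9968,.0797],[2,98]),"y",np.percentile(e@[-.0797,.9968],[2,98]),"zmax",np.percentile(X[:,2],98))
E
```

```text
t: 10.07
tool_pos: [0.618, 0.0832, 0.1463]
orientation: [-2.13, -2.307, 0.003]
force: [0.9, -0.1, -0.7]
opening: 0.0204
gripper_force: 0.0
t: 10.9
tool_pos: [0.6404, -0.1881, 0.227]
orientation: [2.134, 2.305, -0.0]
force: [-0.4, 0.2, -0.2]
opening: 0.0201
gripper_force: 0.0
t 10.9 rack xy 0.03941360425848423 -0.24071755018856936 z 0.22702324187357528 yaw err -0.159341347000435 tilt [ 3.12216516e-04 -5.94313515e-04 -9.99999775e-01] open 0.020125317019097734 F [-0.36048361  0.22880148 -0.20633429]
brass_sleeve 0.57 rack x [0.01206863 0.07291038] y [0.06557243 0.10651468] zmax 0.087725148363202
brass_sleeve 0.56 rack x [-0.19834814 -0.08681996] y [-0.29237145 -0.19011342] zmax 0.06182801903976183
brass_sleeve 0.49 rack x [0.05631095 0.10098827] y [-0.24431805 -0.20142288] zmax 0.03308485511510547
nickel_sleeve 0.94 rack x [-0.06486676 -0.00702714] y [-0.13484599 -0.09736412] zmax 0.0710673766226763
nickel_sleeve 0.37 rack x [-0.0798196   0.08755923] y [-0.13025789  0.04782253] zmax 0.0593285251547056
nickel_sleeve 0.2 rack x [-0.08089189  0.08758328] y [-0.13608164  0.12159643] zmax 0.06296063381678091
```

View pics/s5.png

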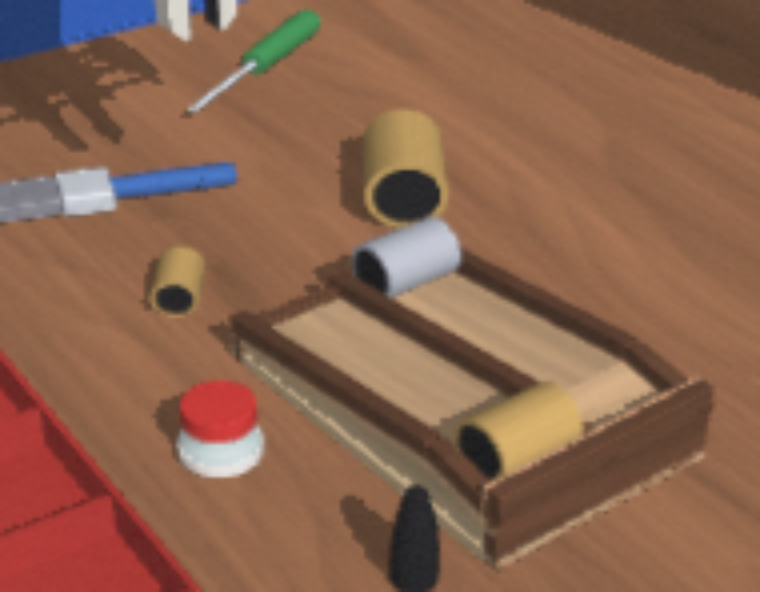

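The brass sleeve lies square in the hollow against the stop at (520,430), measured rack y about 85 mm and top at 87 mm. The nickel sleeve at (408,257) is still at the lip, and the rest shown here is undisturbed. I hand the job in.

```bash
python3 -c "
from plant import close_job
print(close_job())"
```

```text
the job is handed in; nothing more can be done
None
```

I pushed the brass sleeve up its gutter and over the crest; the last picture showed it resting in the hollow against the stop, with the nickel sleeve still at the lip, and I handed the job in at about 11 s (no verdict was returned).

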